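# Hang the rinsed pail up to drip

### The job

The little perforated pail standing in the rinse pan has a rinsed coil in it and must drip dry. While the pail still stands in the pan, swing its folded-down wire bail up until it stands upright; then lift the pail by the bail, keeping it level enough that the coil stays in, and hang it on the drip stand with the bail resting in the dips of both prongs, so that it hangs free and still over the drip tray. Do not disturb the pen, the roll of tape or the green board lying about.

Things in the scene. Friction and masses are not known exactly. Their poses are not given: they have to be found in the camera images.
- rinse_pan: Shallow open square aluminium pan, 130 x 130 mm, 20 mm high, walls and floor 4 mm, fixed to the table. Origin: centre of its underside; axes along its sides.
- pail: Loose round pail of perforated steel in the rinse pan: 84 mm across the rim, 74 mm across the bottom, 58 mm high, wall 2.5 mm, about 0.35 kg. Origin: centre of its underside; z up. Its wire bail (handle) pivots in ears at y = +48 and -48 mm, 63 mm above the underside (hinge axis = pail's y). Folded, it lies out on the pail's -x side, roughly towards the robot, its crown 26 mm beyond the rim.
- bail (a joint): Angle of the bail in its ears, rad: 0 = folded down, lying level towards the pail's -x; 1.57 = upright above the pail; above that it leans over to +x (stop at 3.0). The ears are slightly stiff (about 0.02 N m), so the bail stays at the angle it is left at and needs under 1 N at the crown to swing.
- grip_center (a point): Centre of the grip at the bail's crown: a black plastic roller 12 mm thick, 30 mm long, parallel to the pail's y, spinning freely on the wire; 68 mm from the hinge axis. Beside it the bare straight wire (4.4 mm thick) runs out to 36 mm from the centre each way before it bends down. The frame is fixed to the bail: y is the hinge axis, -x points from the hinge to the crown.
- drip_stand: Steel drip stand fixed to the table: a tray (170 x 130 mm, rim 12 mm high, from 65 mm in front of the origin to 105 mm behind), a 12 mm post 85 mm behind the origin (+x), 191 mm high, and two round prongs (6 mm thick) from the post towards -x, at y = +25 and -25 mm (44 mm clear between). Origin: on the underside, straight below the prongs' seat; -x looks roughly towards the robot.
- hook_seat (a point): Midway between the prongs, where the bail wire's centre line rests when hung: 179 mm above the table. Here both prongs dip in a small V; in front (-x) they turn up to black ball tips 26 mm from the seat, tops 196 mm above the table. The prongs must pass through the upright bail, between pail rim and crown, from the front; then the crown comes down on them, roller between them, wire along this frame's y.
- coil_center (a point): Centre of the loose wound coil lying in the pail, 36 mm in diameter and 31 mm high.
- pail_inside (a point): Point on the pail's axis 18.5 mm above its underside: the middle of the pail's inside, where the coil's centre lies.
- pen: White ball pen, 134 mm long, 9 mm thick, lying on the table; a bystander.
- tape: Roll of clear tape lying flat, 56 mm across, 18 mm high; a bystander.
- board: Small green circuit board lying flat, 52 x 69 x 8 mm; a bystander.

How it is judged:
By the outcome, as a careful person would: the job done as asked, in the order asked, and still so for the second after the job is handed in, with the robot touching nothing.
It also fails if it takes over 64 s, if anything falls off the work surface, if the arm or the gripper's body presses on something with over 40 N, if the wrist force passes 120 N, or if a joint passes its speed limit or range.

### The arm

A 6-joint arm with a two-finger parallel gripper is mounted at the origin on a cart in front of the work surface, level with it; the furniture and walls round the work are solid. World frame = base frame: x ahead of the robot, y to its left, z up, the work surface at z = 0. Lengths are in m, angles in rad, forces in N, time in s.
With the tool pointing down it reaches from about 0.3 to 0.85 m from the base axis. Payload 5.4 kg.
Tool frame: the origin (TCP) lies midway between the tips of the shut fingers; the grasp point (between the pads) lies 19 mm behind it; z points along the fingers, y is the line along which they close (so a half turn about z gives the same grasp; the last joint's range is limited). The gripper opens to 85 mm and grips with 20 to 120 N. Pads are 22 mm wide; open, the fingers measure 114 mm over their backs; the gripper's body (76 mm by 85 mm) begins 54 mm behind the grasp point. The pads swing forward as they close: fully open they stand 13 mm farther back than shut.
Start: joints at [1, 0.158, 1.597, -0, 1.386, -0.21], TCP at [0.203, 0.538, 0.231] pointing down, gripper open.
Joint ranges: [-2.91, 2.91], [-0.94, 2.29], [0.18, 2.7], [-1.29, 4.43], [0.17, 2.64], [-3, 3]. Speed limits (rad/s): [2.57, 2.57, 3.14, 3.14, 3.14, 3.14].

### API

Orientations are given as a rotation vector (axis times angle).
In Python, from rig import read_state, get_image, job_done, find_in, trace, tip_of gives the robot as it stands. The module is installed in compiled form; this text tells all that it offers.
- The arm moves only by the shell command python3 -m pendant 'ROWS' [FORCE]. ROWS is JSON, one flat list of numbers, 7 for each row, row after row: the shift along the tool's x, y, z in m, then the turn, a rotation vector about the tool's x, y, z in rad, then the finger opening in m, from 0 to 0.0854. A call has 1 to 20 rows; each row shifts and turns the commanded pose from where the row before left it, along the tool's axes as they then stand; what a row does not reach is not made up. A row lasts 1/12 s, in which the tool goes at most 41.7 mm and 7.16 degrees, less where a joint would pass 70% of its speed; a pose out of reach is approached as far as the arm can. A call is refused whole if a number of a shift passes 0.0417 or a number of a turn 0.125, either way. A call with a gripper value outside its range is refused whole. The fingers move at their own pace and stop on an object; FORCE is the grip in N (left out, the last holds). Time passes only in rows, so rows that do not move let the fingers close. It gives the time, the measured TCP pose, the force, the opening and the grip force at its end, in the units of the state.
- read_state(): the state, without advancing time (a new reading comes with each control period).
- get_image(name): name is "side" or "top" or "wrist"; returns a dict with "image" (384x512x3 uint8, red, green, blue), "camera_matrix" (3x3 intrinsics, pixels), "view" (4x4, takes a point from world to camera coordinates); the wrist camera has in their place "mount" (4x4, takes a point from camera to tool coordinates, whose origin is the TCP and whose axes are the flange's). Camera axes: x right, y up, looking along -z (the intrinsics and any distortion apply to the point x, -y, -z); pixel columns grow to the right and rows downward; lengths in m; the calibration is good to about 2 mm. A picture is of the moment at which its call begins: read the wrist's pose just before it. There is no depth.
- job_done(): hands the job in; it is judged then, once.
Trained networks look in the newest picture that a camera, given by its name, has taken for a name from the list of things; names that differ only in an ending like _2 or _b are one class to them, and where a whole thing is asked for, a point or a joint stands for the part that bears it (a point fixed in the world has none). Each returns a list of dicts, best first, with "score" (0 to 1); they miss things now and then, are a little off and sometimes report something else, mostly with a low value. They report only what shows in the picture. A call takes as long as a camera call.
- find_in(query, camera): "at" ([x, y, z] in m, in the coordinates of the camera as it stood for that picture, good to about 4 mm: the middle of the surface that is visible of it).
- trace(query, camera): "region" (384x512 bool, what is visible of it).
- tip_of(query, camera): "at" ([x, y, z] in m, in the coordinates of the camera as it stood for that picture, good to about 4 mm: a listed point, or the origin of a listed thing).
The state is a dict: "time_s": time; "qpos": joint angles; "dq": joint speeds; "effort": joint torques, N m; "tool_pos": TCP position; "tool_rot": TCP orientation; "wrist_force": force on the tool from outside, world axes, zero at the start; "torque": the same for the moment, N m; "opening": finger opening in m; "gripper_force": force on a finger pad.
Only numpy, scipy, OpenCV 4.12 (cv2) and the standard library are available. Lean on these libraries where they do the work, as an engineer would, in place of code of your own. Each camera call takes 0.05 s, during which the arm holds its last target. There are 200 camera calls.

## Working session

There is one attempt and no reset: what is moved stays moved. The work goes in short steps, Python scripts to look and compute and a shell command to move; the robot and the scene stay as the last step left them, time stands still between calls to the robot, and variables do not carry over. Pictures are saved under pics/ and viewed, at most 10 in all, crops included, and the job is handed in when it is done.

```bash
mkdir -p pics
cat > h.py <<'E'
import numpy as np, cv2
from rig import *
from scipy.spatial.transform import Rotation as R
def cam(name):
    s=read_state(); g=get_image(name)
    if name=="wrist":
        T=np.eye(4);T[:3,:3]=R.from_rotvec(s["tool_rot"]).as_matrix();T[:3,3]=s["tool_pos"]
        return g,T@g["mount"]
    return g,np.linalg.inv(g["view"])
def pts(name,qs,f=tip_of):
    g,T=cam(name); out={}
    for q in qs:
        r=f(q,name)
        out[q]=[(np.round((T@np.r_[d["at"],1])[:3],4).tolist(),round(d["score"],2)) for d in r[:2]]
    return g,T,out
E
python3 - <<'E'
from h import *
s=read_state();print(s["tool_pos"],R.from_rotvec(s["tool_rot"]).as_matrix().round(3).tolist(),s["time_s"])
ims=[]
for c in("side","top"):
    g,T,o=pts(c,["rinse_pan","pail","grip_center","drip_stand","hook_seat","coil_center","pen","tape","board"])
    print(c,T[:3,3].round(2))
    for k,v in o.items():print(k,v)
    ims.append(g["image"])
g,_=cam("wrist");print(g["mount"].round(3).tolist())
for n,i in zip(("side0","top0"),ims):cv2.imwrite(f"pics/{n}.png",cv2.resize(i[:,:,::-1],(768,576)))
E
```

```text
[0.20269319 0.53745422 0.23031933] [[-0.936, 0.353, -0.001], [0.353, 0.936, -0.002], [0.0, -0.002, -1.0]] 0.0
side [0.11 0.53 0.43]
rinse_pan [([0.6915, -0.0434, 0.0013], 0.72), ([0.5614, 0.1265, -0.0022], 0.6)]
pail [([0.5707, 0.1278, 0.0076], 0.66)]
grip_center [([0.5022, 0.1336, 0.0764], 0.81)]
drip_stand [([0.5435, -0.1791, 0.0013], 0.87)]
hook_seat [([0.5479, -0.1762, 0.1789], 0.77), ([0.5023, 0.1307, 0.0769], 0.38)]
coil_center [([0.5717, 0.1336, 0.0218], 0.69), ([0.568, 0.1312, 0.0253], 0.59)]
pen [([0.4283, -0.0535, 0.0006], 0.56)]
tape [([0.6945, -0.0403, 0.0024], 0.7), ([0.6082, -0.3658, -0.0017], 0.66)]
board [([0.6075, -0.3664, -0.001], 0.73)]
top [ 0.51 -0.14  1.07]
rinse_pan [([0.5606, 0.1252, -0.0016], 0.89), ([0.572, 0.134, 0.0212], 0.53)]
pail [([0.5726, 0.1251, -0.0022], 0.68)]
grip_center []
drip_stand [([0.5426, -0.1813, 0.0013], 0.6)]
hook_seat [([0.5453, -0.1822, 0.1796], 0.71), ([0.6935, -0.0435, 0.0016], 0.23)]
coil_center [([0.569, 0.1328, 0.0213], 0.51)]
pen [([0.4259, -0.0522, 0.0008], 0.5)]
tape [([0.6951, -0.0422, 0.0008], 0.92)]
board [([0.6116, -0.3655, 0.0007], 0.89)]
[[0.0, 0.951, 0.309, 0.08], [1.0, -0.001, 0.001, -0.0], [0.001, 0.309, -0.951, -0.142], [0.0, 0.0, 0.0, 1.0]]
```

View pics/side0.png

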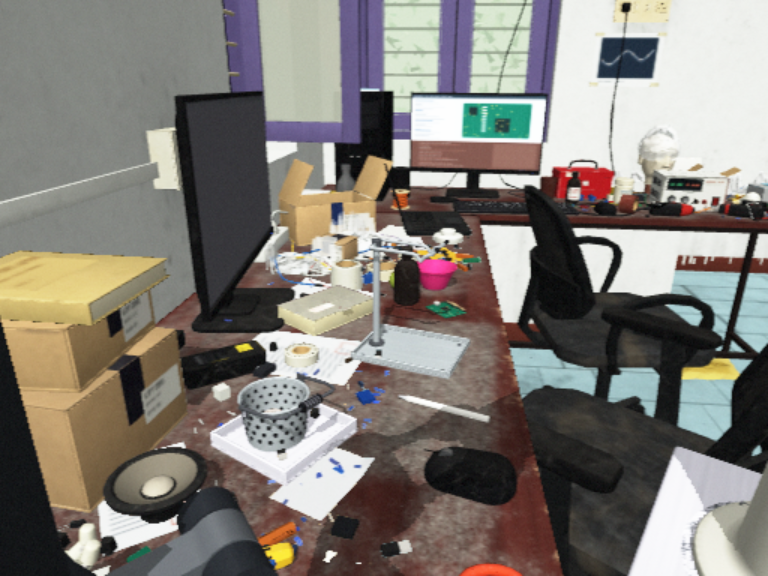

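View pics/top0.png

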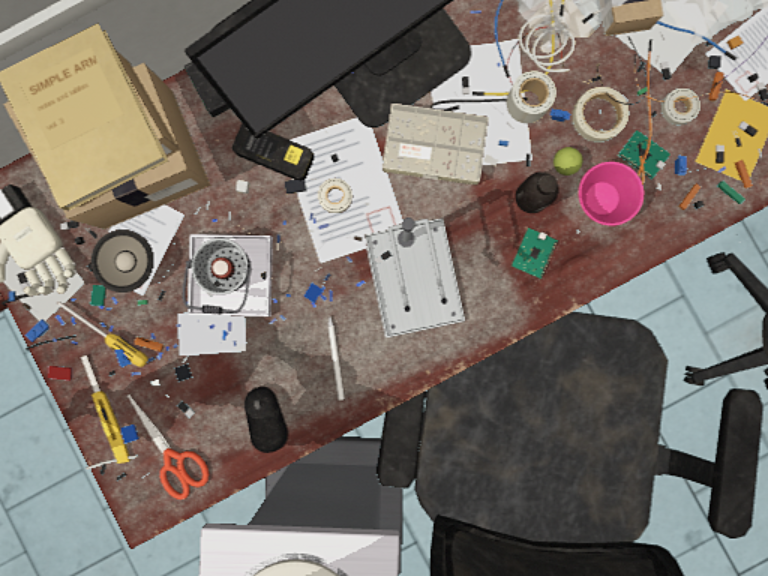

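The side picture shows the pail in the pan at (275,410), with the bail roller at (315,403) on the robot's side and the stand's post at (378,295). The top picture shows the pail at (222,265), the roller at (205,310), and the stand's tray at (415,278), slightly yawed. The pen at (337,360) lies between pail and stand.

```bash
cat >> h.py <<'E'
def pose():
    s=read_state();return R.from_rotvec(s["tool_rot"]),np.array(s["tool_pos"])
def tool(az,tilt):
    "tool y toward azimuth az (level part), fingers tilted forward by tilt from straight down"
    f=np.array([np.cos(az),np.sin(az),0]);x=np.array([-f[1],f[0],0])
    z=np.sin(tilt)*f-np.cos(tilt)*np.array([0,0,1]);return R.from_matrix(np.c_[x,np.cross(z,x),z])
def plan(Rt,pt,N,R0=None,p0=None):
    if R0 is None:R0,p0=pose()
    w=(R0.inv()*Rt).as_rotvec()/N;t=R0.inv().apply(pt-p0)
    S=sum(R.from_rotvec(w*k).as_matrix() for k in range(N))
    d=np.linalg.solve(S,t);print(N,"rows:",d.round(4).tolist(),w.round(4).tolist())
E
python3 - <<'E'
from h import *
Rt=tool(-.09,.785);z=Rt.as_matrix()[:,2];G=np.array([.502,.133,.070])
for n in(15,18):plan(Rt,G-.09*z,n)
E
```

```text
15 rows: [-0.0316, -0.0056, 0.0081] [-0.0446, -0.0339, 0.0819]
18 rows: [-0.0263, -0.0045, 0.0068] [-0.0372, -0.0283, 0.0683]
```

```bash
python3 -m pendant '[-0.0263,-0.0045,0.0068,-0.0372,-0.0283,0.0683,0.03,-0.0263,-0.0045,0.0068,-0.0372,-0.0283,0.0683,0.03,-0.0263,-0.0045,0.0068,-0.0372,-0.0283,0.0683,0.03,-0.0263,-0.0045,0.0068,-0.0372,-0.0283,0.0683,0.03,-0.0263,-0.0045,0.0068,-0.0372,-0.0283,0.0683,0.03,-0.0263,-0.0045,0.0068,-0.0372,-0.0283,0.0683,0.03,-0.0263,-0.0045,0.0068,-0.0372,-0.0283,0.0683,0.03,-0.0263,-0.0045,0.0068,-0.0372,-0.0283,0.0683,0.03,-0.0263,-0.0045,0.0068,-0.0372,-0.0283,0.0683,0.03,-0.0263,-0.0045,0.0068,-0.0372,-0.0283,0.0683,0.03,-0.0263,-0.0045,0.0068,-0.0372,-0.0283,0.0683,0.03,-0.0263,-0.0045,0.0068,-0.0372,-0.0283,0.0683,0.03,-0.0263,-0.0045,0.0068,-0.0372,-0.0283,0.0683,0.03,-0.0263,-0.0045,0.0068,-0.0372,-0.0283,0.0683,0.03,-0.0263,-0.0045,0.0068,-0.0372,-0.0283,0.0683,0.03,-0.0263,-0.0045,0.0068,-0.0372,-0.0283,0.0683,0.03,-0.0263,-0.0045,0.0068,-0.0372,-0.0283,0.0683,0.03,-0.0263,-0.0045,0.0068,-0.0372,-0.0283,0.0683,0.03,0,0,0,0,0,0,0.03,0,0,0,0,0,0,0.03]' 40
python3 - <<'E'
from h import *
s=read_state();print(s["tool_pos"],s["qpos"],s["opening"],R.from_rotvec(s["tool_rot"]).as_matrix().round(3).tolist())
g,T,o=pts("wrist",["pail","grip_center","coil_center","pail_inside","rinse_pan"])
for k,v in o.items():print(k,v)
cv2.imwrite("pics/w1.png",cv2.resize(g["image"][:,:,::-1],(768,576)))
np.savez("w1.npz",T=T,K=g["camera_matrix"],im=g["image"])
E
```

```text
time_s: 2.72
tool_pos: [0.4378, 0.1387, 0.1332]
tool_rot: [1.828, 1.667, 0.689]
wrist_force: [0.7, 0.4, -0.4]
opening: 0.0299
gripper_force: 0.0
[0.43779125 0.13873876 0.13323876] [ 0.16524963 -0.51918997  2.57340486 -0.5281155   0.36594102  0.68286976] 0.029923680759114963 [[0.092, 0.705, 0.703], [0.996, -0.065, -0.065], [-0.0, 0.707, -0.708]]
pail [([0.5711, 0.126, 0.0047], 0.64)]
grip_center [([0.5022, 0.134, 0.0765], 0.61)]
coil_center [([0.5706, 0.1351, 0.0188], 0.58)]
pail_inside [([0.5716, 0.1248, 0.0202], 0.6)]
rinse_pan [([0.5579, 0.1255, 0.0007], 0.71)]
```

View pics/w1.png

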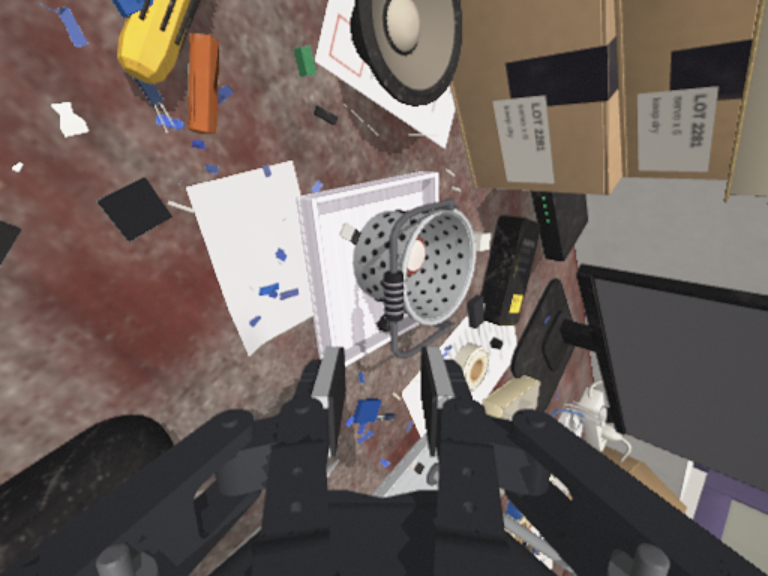

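Roller at pixel (393,295), with the bail wire running (395,235)–(392,350). Pail and coil are at (415,260), and the fingers are clear of everything. The network's positions agree between cameras.

Run:
```python
from h import *
d=np.load("w1.npz");T=np.linalg.inv(d["T"]);K=d["K"]
for p in([.5022,.1338,.0765],[.5022,.1338,.067]):
    c=(T@np.r_[p,1])[:3];u=K@np.array([c[0],-c[1],-c[2]]);print((u[:2]/u[2]*1.5).round())
Rt=tool(-.12,.785);z=Rt.as_matrix()[:,2];G=np.array([.5022,.1338,.0755])
plan(Rt,G+.019*z,9)
```

```text
[393. 294.]
[382. 290.]
9 rows: [-0.0, 0.0003, 0.0118] [0.0002, -0.0024, 0.0024]
```

```bash
python3 -m pendant '[0,0.0003,0.0118,0,-0.0024,0.0024,0.03,0,0.0003,0.0118,0,-0.0024,0.0024,0.03,0,0.0003,0.0118,0,-0.0024,0.0024,0.03,0,0.0003,0.0118,0,-0.0024,0.0024,0.03,0,0.0003,0.0118,0,-0.0024,0.0024,0.03,0,0.0003,0.0118,0,-0.0024,0.0024,0.03,0,0.0004,0.0118,0,-0.0024,0.0024,0.03,0,0.0004,0.0118,0,-0.0024,0.0024,0.03,0,0.0004,0.0118,0,-0.0024,0.0024,0.03,0,0,0,0,0,0,0.03]' 25
python3 - <<'E'
from h import *
R0,p=pose();print(p+R0.as_matrix()[:,2]*-.019)
g,T,o=pts("wrist",["grip_center"]);print(o)
cv2.imwrite("pics/w2.png",cv2.resize(g["image"][:,:,::-1],(768,576)))
E
```

```text
time_s: 3.85
tool_pos: [0.516, 0.1312, 0.0707]
tool_rot: [1.857, 1.646, 0.67]
wrist_force: [-0.8, 0.2, -0.2]
opening: 0.0295
gripper_force: 0.0
[0.50279139 0.13278632 0.0842921 ]
{'grip_center': [([0.5029, 0.1326, 0.0776], 0.62)]}
```

View pics/w2.png

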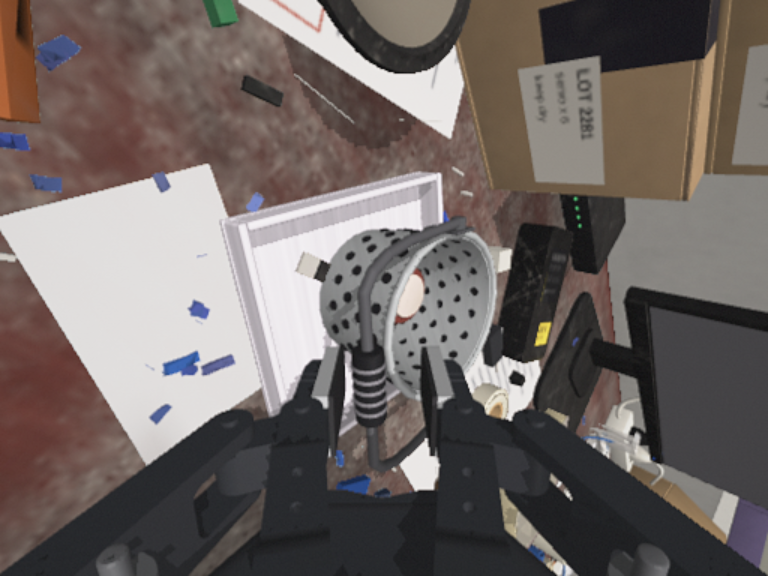

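Picture: roller at (368,388) is between the pads but nearer the lower-back one (left). The tool is about 8 mm too high, so I'll check why it fell short.

Run:
```python
from h import *
s=read_state();print(np.round(s["qpos"],3),s["dq"].round(3) if hasattr(s["dq"],'round') else s["dq"])
R0,p=pose();print(R0.as_matrix().round(3).tolist())
Rt=tool(-.12,.785);z=Rt.as_matrix()[:,2];G=np.array([.5025,.1332,.0770])
plan(Rt,G+.019*z,3)
Rt=R0;z=Rt.as_matrix()[:,2]
plan(Rt,G+.019*z,3)
```

```text
[ 0.118 -0.058  2.393 -1.288  0.171  1.457] [ 0.002 -0.021  0.022  0.     0.001  0.002]
[[0.12, 0.711, 0.693], [0.993, -0.086, -0.083], [0.001, 0.698, -0.716]]
3 rows: [0.0002, -0.0014, 0.0019] [-0.0042, -0.0003, -0.0002]
3 rows: [0.0002, -0.0014, 0.0019] [0.0, 0.0, 0.0]
```

q4 and q5 sit at their limits, so the 45° tilt is too much there. I'll use a tilt of 0.5 rad instead.

Run:
```python
from h import *
Rt=tool(-.12,.5);z=Rt.as_matrix()[:,2];G=np.array([.5025,.1332,.0770])
plan(Rt,G+.019*z,5)
```

```text
5 rows: [0.0001, -0.0018, 0.0012] [0.0545, -0.0002, -0.0001]
```

```bash
python3 -m pendant '[0.0001,-0.0018,0.0012,0.0545,0,0,0.03,0.0001,-0.0018,0.0012,0.0545,0,0,0.03,0.0001,-0.0018,0.0012,0.0545,0,0,0.03,0.0001,-0.0018,0.0012,0.0545,0,0,0.03,0.0001,-0.0018,0.0012,0.0545,0,0,0.03,0,0,0,0,0,0,0.03,0,0,0,0,0,0,0.03]' 25
python3 - <<'E'
from h import *
s=read_state();print(np.round(s["qpos"],3))
R0,p=pose();z=R0.as_matrix()[:,2];print(p-.019*z, z)
g,T,o=pts("wrist",["grip_center"]);print(o)
Rt=tool(-.12,.5);z=Rt.as_matrix()[:,2];G=np.array([.5025,.1332,.0770])
plan(Rt,G+.019*z,2)
E
```

```text
time_s: 4.53
tool_pos: [0.5136, 0.1271, 0.0646]
tool_rot: [1.983, 1.744, 0.524]
wrist_force: [-0.3, -0.0, 0.5]
opening: 0.0301
gripper_force: 0.0
[ 0.091 -0.038  2.294 -0.414  0.33   0.573]
[0.50312055 0.12860827 0.08038486] [ 0.55362724 -0.0805689  -0.82885797]
{'grip_center': [([0.5044, 0.1336, 0.0762], 0.9)]}
2 rows: [0.0025, -0.0015, 0.0009] [0.0457, 0.007, -0.0019]
```

```bash
python3 -m pendant '[0.0025,-0.0015,0.0009,0.0457,0.007,-0.002,0.03,0.0025,-0.0015,0.0009,0.0457,0.007,-0.002,0.03,0,0,0,0,0,0,0.03,0,0,0,0,0,0,0.0,0,0,0,0,0,0,0.0,0,0,0,0,0,0,0.0,0,0,0,0,0,0,0.0,0,0,0,0,0,0,0.0]' 30
python3 - <<'E'
from h import *
s=read_state();print(np.round(s["qpos"],3))
R0,p=pose();z=R0.as_matrix()[:,2];print(p-.019*z, z,R0.as_matrix()[:,0])
E
```

```text
time_s: 5.3
tool_pos: [0.5119, 0.1321, 0.0604]
tool_rot: [2.043, 1.812, 0.463]
wrist_force: [0.5, -1.1, -0.2]
opening: 0.0111
gripper_force: 29.2
[ 0.08  -0.011  2.24  -0.228  0.431  0.384]
[0.50285329 0.13320455 0.07709493] [ 0.47566307 -0.05699762 -0.87777897] [1.19678414e-01 9.92812635e-01 3.85795602e-04]
```

Run:
```python
from h import *
G0=np.array([.50285,.1332,.0771]);f=np.array([np.cos(-.12),np.sin(-.12),0]);u=np.array([0,0,1.])
th0=.147;H=G0+.068*np.cos(th0)*f-.068*np.sin(th0)*u;print(H)
def P(i,N=18):
    th=th0+(1.571-th0)*i/N;t=.496*(1-i/N)
    Rt=tool(-.12,t);G=H+.068*(-np.cos(th)*f+np.sin(th)*u)-[0,0,.0007*i/N]
    return Rt,G+.019*Rt.as_matrix()[:,2]
for i in range(18):
    a,b=P(i),P(i+1);print((a[0].inv().apply(b[1]-a[1])).round(4).tolist(),(a[0].inv()*b[0]).as_rotvec().round(4).tolist())
```

```text
[0.56963288 0.12514736 0.06713996]
[-0.0, 0.0029, -0.0041] [0.0276, 0.0, 0.0]
[0.0, 0.0031, -0.004] [0.0276, -0.0, 0.0]
[-0.0, 0.0033, -0.0038] [0.0276, 0.0, -0.0]
[-0.0, 0.0035, -0.0036] [0.0276, 0.0, 0.0]
[0.0, 0.0036, -0.0034] [0.0276, 0.0, 0.0]
[-0.0, 0.0038, -0.0031] [0.0276, 0.0, -0.0]
[-0.0, 0.004, -0.0029] [0.0276, 0.0, -0.0]
[-0.0, 0.0041, -0.0027] [0.0276, -0.0, 0.0]
[0.0, 0.0042, -0.0024] [0.0276, 0.0, -0.0]
[-0.0, 0.0044, -0.0022] [0.0276, 0.0, -0.0]
[-0.0, 0.0045, -0.0019] [0.0276, -0.0, 0.0]
[0.0, 0.0046, -0.0017] [0.0276, 0.0, -0.0]
[0.0, 0.0047, -0.0014] [0.0276, -0.0, 0.0]
[-0.0, 0.0047, -0.0011] [0.0276, -0.0, -0.0]
[-0.0, 0.0048, -0.0009] [0.0276, -0.0, 0.0]
[0.0, 0.0048, -0.0006] [0.0276, 0.0, -0.0]
[-0.0, 0.0048, -0.0003] [0.0276, -0.0, 0.0]
[0.0, 0.0049, -0.0] [0.0276, -0.0, 0.0]
```

```bash
python3 -m pendant '[0,0.0029,-0.0041,0.0276,0,0,0,0,0.0031,-0.004,0.0276,0,0,0,0,0.0033,-0.0038,0.0276,0,0,0,0,0.0035,-0.0036,0.0276,0,0,0,0,0.0036,-0.0034,0.0276,0,0,0,0,0.0038,-0.0031,0.0276,0,0,0,0,0.004,-0.0029,0.0276,0,0,0,0,0.0041,-0.0027,0.0276,0,0,0,0,0.0042,-0.0024,0.0276,0,0,0]'
python3 - <<'E'
from h import *
R0,p=pose();z=R0.as_matrix()[:,2];print(p-.019*z, z)
g,T,o=pts("side",["grip_center","pail"]);print(o)
E
```

```text
time_s: 6.05
tool_pos: [0.5301, 0.1298, 0.1]
tool_rot: [2.204, 1.954, 0.245]
wrist_force: [0.3, -0.0, -1.0]
opening: 0.0111
gripper_force: 29.2
[0.52548654 0.13034229 0.11843897] [ 0.24485753 -0.02936278 -0.96911435]
{'grip_center': [([0.5249, 0.1295, 0.1164], 0.64), ([0.5485, -0.1762, 0.1803], 0.25)], 'pail': [([0.571, 0.1272, 0.0063], 0.72)]}
```

```bash
python3 -m pendant '[0,0.0044,-0.0022,0.0276,0,0,0,0,0.0045,-0.0019,0.0276,0,0,0,0,0.0046,-0.0017,0.0276,0,0,0,0,0.0047,-0.0014,0.0276,0,0,0,0,0.0047,-0.0011,0.0276,0,0,0,0,0.0048,-0.0009,0.0276,0,0,0,0,0.0048,-0.0006,0.0276,0,0,0,0,0.0048,-0.0003,0.0276,0,0,0,0,0.0049,0,0.0276,0,0,0,0,0,0,0,0,0,0,0,0,0,0,0,0,0]'
python3 - <<'E'
from h import *
s=read_state();print(np.round(s["qpos"],3))
R0,p=pose();z=R0.as_matrix()[:,2];print(p-.019*z, z)
g,T,o=pts("side",["grip_center","pail","coil_center"]);print(o)
g,T,o=pts("wrist",["grip_center","pail","coil_center"]);print(o)
E
```

```text
time_s: 7.12
tool_pos: [0.5704, 0.1254, 0.1162]
tool_rot: [2.349, 2.082, 0.006]
wrist_force: [0.6, 1.5, 4.8]
opening: 0.0109
gripper_force: 29.7
[0.009 0.291 1.68  0.    1.166 0.129]
[0.57028535 0.12534292 0.13518913] [ 4.65684044e-03  4.08611245e-04 -9.99989073e-01]
{'grip_center': [([0.5697, 0.1257, 0.1355], 0.77)], 'pail': [([0.5709, 0.1288, 0.0086], 0.92)], 'coil_center': []}
{'grip_center': [([0.5697, 0.1282, 0.134], 0.71)], 'pail': [([0.5722, 0.1269, 0.0085], 0.57), ([0.5683, 0.122, 0.0211], 0.3)], 'coil_center': [([0.5709, 0.133, 0.0245], 0.55)]}
```

Bail is upright and the pail still stands in the pan, with a light downward press. Lifting now, and measuring the stand's yaw from the top picture.

```bash
python3 -m pendant '[0,0,-0.002,0,0,0,0,0,0,-0.004,0,0,0,0,0,0,-0.006,0,0,0,0,0,0,-0.006,0,0,0,0,0,0,-0.006,0,0,0,0,0,0,-0.006,0,0,0,0,0,0,-0.006,0,0,0,0,0,0,-0.006,0,0,0,0,0,0,-0.006,0,0,0,0,0,0,-0.006,0,0,0,0,0,0,-0.006,0,0,0,0,0,0,-0.006,0,0,0,0,0,0,-0.006,0,0,0,0,0,0,-0.006,0,0,0,0,0,0,-0.006,0,0,0,0,0,0,-0.004,0,0,0,0,0,0,-0.002,0,0,0,0]' 40
python3 - <<'E'
from h import *
g,T=cam("top");r=trace("drip_stand","top")[0];m=r["region"].astype(np.uint8);K=g["camera_matrix"]
c=max(cv2.findContours(m,0,2)[0],key=cv2.contourArea)[:,0].astype(float)
rays=(T[:3,:3]@(np.linalg.inv(K)@np.c_[c,np.ones(len(c))].T*np.array([[1],[-1],[-1]]))).T
o=T[:3,3];P=o+rays*((.012-o[2])/rays[:,2])[:,None]
P=P[:,:2];print(r["score"],cv2.minAreaRect(P.astype(np.float32)*1000))
# front & side edges by line fits
S=np.array([.544,-.18])
for y in(.1,.18,.26):
    f=np.array([np.cos(y),np.sin(y)]);q=(P-S)@np.c_[f,[-f[1],f[0]]];print(y,q.min(0).round(4),q.max(0).round(4))
f=np.array([np.cos(.18),np.sin(.18)]);n=np.array([-f[1],f[0]]);q=(P-S)@np.c_[f,n]
for nm,k,l in(("left",q[:,1]>.045,1),("right",q[:,1]<-.045,1),("front",q[:,0]<-.05,0)):
    s=k&(abs(q[:,0])<.055) if l else k&(abs(q[:,1])<.05)
    a=np.polyfit(q[s,1-l],q[s,l],1);print(nm,"yaw",.18+(a[0] if l else -a[0]),"off",a[1].round(4))
s=read_state();print(s["wrist_force"])
g,T,o=pts("side",["pail","grip_center"]);print(o)
E
```

```text
time_s: 8.93
tool_pos: [0.5702, 0.1251, 0.2069]
tool_rot: [2.349, 2.083, 0.005]
wrist_force: [-0.0, 0.8, -2.4]
opening: 0.0105
gripper_force: 38.7Traceback (most recent call last):
  File "<stdin>", line 2, in <module>
IndexError: list index out of range
```

Run:
```python
from h import *
g,T=cam("top");K=g["camera_matrix"];o=T[:3,3]
r=trace("drip_stand","top");print([(x["score"],x["region"].sum()) for x in r])
def tow(c,z):
    ray=T[:3,:3]@(np.linalg.inv(K)@np.r_[c,1]*[1,-1,-1]);return (o+ray*(z-o[2])/ray[2])[:2]
# corners read in pics/top0.png (768 wide)
FL,FR,BL,BR=[tow(np.array(c)/1.5,.012) for c in((387,335),(464,318),(368,238),(443,222))]
print(FL,FR,BL,BR)
for a,b in((FL,BL),(FR,BR)):d=b-a;print(np.arctan2(d[1],d[0]),np.linalg.norm(d))
d=FL-FR;print(np.arctan2(-d[0],d[1]),np.linalg.norm(d))
cv2.imwrite("pics/t2.png",cv2.resize(g["image"][130:250,220:340,::-1],(600,600),interpolation=cv2.INTER_CUBIC))
g,T,q=pts("side",["pail","grip_center"]);print(q,read_state()["wrist_force"])
```

```text
[(0.81, np.int64(3810))]
[ 0.46856147 -0.13435823] [ 0.49945008 -0.25667313] [ 0.62359132 -0.09917675] [ 0.65274207 -0.21916108]
0.2231540609726661 0.15897166956508338
0.23999345429557703 0.15781505204926174
0.24736167653308333 0.12615482423240823
{'pail': [([0.5683, 0.1298, 0.0949], 0.62)], 'grip_center': [([0.5698, 0.1252, 0.226], 0.52)]} [-0.42519553 -1.31133462 -3.3627418 ]
```

View pics/t2.png

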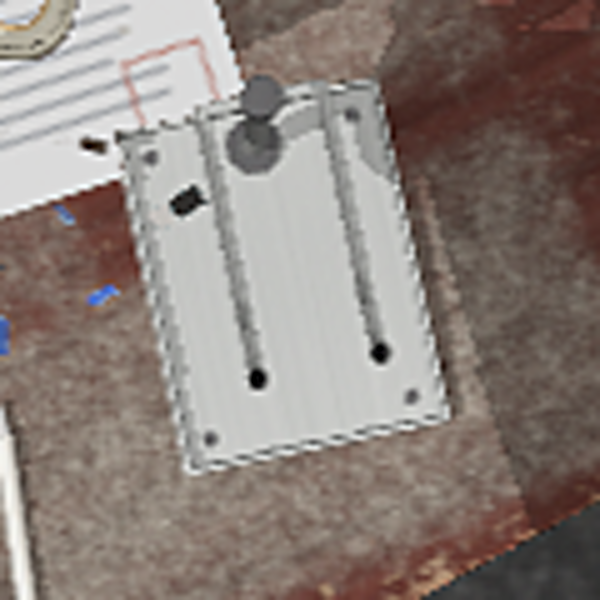

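The crop shows the stand's ball tips at (258,378) and (380,352), the post top at (262,97), and tray corners (190,470), (448,415), (120,135), (380,82). I'll convert those to world positions.

Run:
```python
from h import *
g,T=cam("top");K=g["camera_matrix"];o=T[:3,3]
def tow(c,z):
    ray=T[:3,:3]@(np.linalg.inv(K)@np.r_[np.array(c)/5+[219.6,129.6],1]*[1,-1,-1]);return (o+ray*(z-o[2])/ray[2])[:2]
FL,FR,BL,BR=[tow(c,.012) for c in((190,470),(448,415),(120,135),(380,82))]
bl,br=tow((258,378),.191),tow((380,352),.191);po=tow((262,97),.191);m=(bl+br)/2
print("tips",bl,br,"sep",np.linalg.norm(bl-br),"post",po,np.linalg.norm(po-m))
ang=lambda d:np.arctan2(d[1],d[0])
print("yaws",ang(BL-FL),ang(BR-FR),ang(FL-FR)-np.pi/2,ang(bl-br)-np.pi/2,ang(po-m))
y=.235;f=np.array([np.cos(y),np.sin(y)])
print("seat from tips",m+.026*f,"from post",po-.085*f,"tray",(FL+FR+BL+BR)/4-.02*f)
```

```text
tips [ 0.51259374 -0.16101112] [ 0.52442466 -0.20943548] sep 0.04984865964485802 post [ 0.62549675 -0.15944977] 0.11004822188079179
yaws 0.2357948913208257 0.22608067288290556 0.2401269016844405 0.23962344025168636 0.23639775852144704
seat from tips [ 0.54379457 -0.17916938] from post [ 0.54283303 -0.17924143] tray [ 0.54354895 -0.18073539]
```

Run:
```python
from h import *
Rt=tool(.236,0);t=np.array([.4608,-.1994,.2040])
plan(Rt,t,33)
R0,p=pose();w=(R0.inv()*Rt).as_rotvec()/33;S=sum(R.from_rotvec(w*k).as_matrix() for k in range(33));d=np.linalg.solve(S,R0.inv().apply(t-p))
for k in range(33):
    p=p+R0.apply(d);R0=R0*R.from_rotvec(w)
    if k%6==2:print(p.round(3))
print((d/8).round(4),(w/8).round(4))
```

```text
33 rows: [-0.0097, -0.0038, 0.0] [0.0001, -0.0, -0.0108]
[0.555 0.097 0.205]
[0.529 0.041 0.205]
[ 0.506 -0.018  0.205]
[ 0.487 -0.077  0.205]
[ 0.472 -0.138  0.204]
[ 0.461 -0.199  0.204]
[-0.0012 -0.0005  0.    ] [ 0.     -0.     -0.0013]
```

```bash
python3 -m pendant '[-0.0012,-0.0005,0,0,0,-0.0013,0,-0.0024,-0.001,0,0,0,-0.0027,0,-0.0036,-0.0014,0,0,0,-0.004,0,-0.0048,-0.0019,0,0,0,-0.0054,0,-0.0061,-0.0024,0,0,0,-0.0067,0,-0.0073,-0.0029,0,0,0,-0.0081,0,-0.0085,-0.0033,0,0,0,-0.0094,0,-0.0097,-0.0038,0,0,0,-0.0108,0,-0.0097,-0.0038,0,0,0,-0.0108,0,-0.0097,-0.0038,0,0,0,-0.0108,0,-0.0097,-0.0038,0,0,0,-0.0108,0,-0.0097,-0.0038,0,0,0,-0.0108,0,-0.0097,-0.0038,0,0,0,-0.0108,0,-0.0097,-0.0038,0,0,0,-0.0108,0,-0.0097,-0.0038,0,0,0,-0.0108,0,-0.0097,-0.0038,0,0,0,-0.0108,0,-0.0097,-0.0038,0,0,0,-0.0108,0,-0.0097,-0.0038,0,0,0,-0.0108,0,-0.0097,-0.0038,0,0,0,-0.0108,0,-0.0097,-0.0038,0,0,0,-0.0108,0]'
python3 -m pendant '[-0.0097,-0.0038,0,0,0,-0.0108,0,-0.0097,-0.0038,0,0,0,-0.0108,0,-0.0097,-0.0038,0,0,0,-0.0108,0,-0.0097,-0.0038,0,0,0,-0.0108,0,-0.0097,-0.0038,0,0,0,-0.0108,0,-0.0097,-0.0038,0,0,0,-0.0108,0,-0.0097,-0.0038,0,0,0,-0.0108,0,-0.0097,-0.0038,0,0,0,-0.0108,0,-0.0097,-0.0038,0,0,0,-0.0108,0,-0.0097,-0.0038,0,0,0,-0.0108,0,-0.0097,-0.0038,0,0,0,-0.0108,0,-0.0097,-0.0038,0,0,0,-0.0108,0,-0.0097,-0.0038,0,0,0,-0.0108,0,-0.0085,-0.0033,0,0,0,-0.0094,0,-0.0073,-0.0029,0,0,0,-0.0081,0,-0.0061,-0.0024,0,0,0,-0.0067,0,-0.0048,-0.0019,0,0,0,-0.0054,0,-0.0036,-0.0014,0,0,0,-0.004,0,-0.0024,-0.001,0,0,0,-0.0027,0,-0.0012,-0.0005,0,0,0,-0.0013,0]'
python3 - <<'E'
from h import *
g,T=cam("wrist");cv2.imwrite("pics/w3.png",cv2.resize(g["image"][:,:,::-1],(768,576)))
g,T,o=pts("side",["pail","grip_center","coil_center","hook_seat"]);print(o)
s=read_state();print(s["wrist_force"])
Rt=tool(.236,0);f=np.array([np.cos(.236),np.sin(.236),0])
t=np.array([.5434,-.1795,.201]);plan(Rt,t,14)
E
```

```text
time_s: 11.0
tool_pos: [0.5007, -0.0334, 0.2058]
tool_rot: [2.154, 2.284, 0.003]
wrist_force: [0.9, -0.4, -3.2]
opening: 0.0105
gripper_force: 38.7
time_s: 12.67
tool_pos: [0.4618, -0.1996, 0.2055]
tool_rot: [1.943, 2.466, 0.003]
wrist_force: [0.1, -0.1, -3.2]
opening: 0.0109
gripper_force: 38.7
{'pail': [([0.4601, -0.2001, 0.0943], 0.93)], 'grip_center': [([0.4592, -0.2001, 0.2267], 0.62)], 'coil_center': [], 'hook_seat': [([0.5447, -0.1755, 0.1802], 0.73)]}
[ 0.00462945  1.12071827 -3.71474065]
14 rows: [0.0, 0.006, 0.0003] [0.0002, 0.0, 0.0]
```

View pics/w3.png

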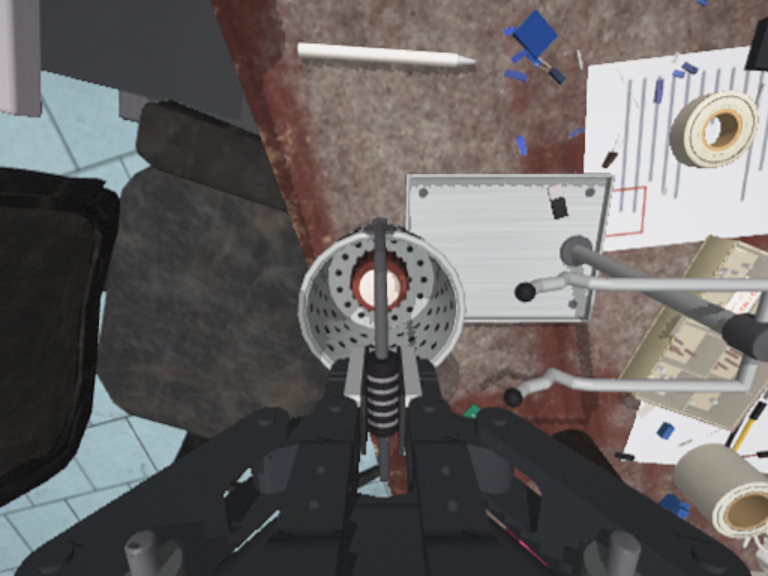

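Pail hangs level with the coil inside at (380,285); the roller is gripped at (383,385), and the prong balls are ahead at (525,292) and (512,397). Checking them against my stand estimate by projection.

Run:
```python
from h import *
s=read_state();print(s["time_s"])
g,T=cam("wrist");K=g["camera_matrix"];Ti=np.linalg.inv(T)
def pr(p):
    c=(Ti@np.r_[p,1])[:3];u=K@np.array([c[0],-c[1],-c[2]]);return (u[:2]/u[2]*1.5).round(1)
print("tips pred",pr([.5126,-.161,.191]),pr([.5244,-.2094,.191]),"seen (525,292),(512,397)")
R0,p=pose();print("roller pred",pr(p-.019*R0.as_matrix()[:,2]))
for dy in(-.005,.005):print(dy,pr([.5126,-.161+dy,.191]),pr([.5244,-.2094+dy,.191]))
```

```text
12.9667
tips pred [523.8 295.1] [512.  399.3] seen (525,292),(512,397)
roller pred [383.2 393.7]
-0.005 [519.7 306.1] [508.4 408.5]
0.005 [528.  283.9] [515.7 389.9]
```

```bash
python3 -m pendant '[0,0.0015,0.0002,0,0,0,0,0,0.003,0.0002,0,0,0,0,0,0.0045,0.0002,0,0,0,0,0.0001,0.006,0.0003,0,0,0,0,0.0001,0.006,0.0003,0,0,0,0,0.0001,0.006,0.0003,0,0,0,0,0.0001,0.006,0.0003,0,0,0,0,0.0001,0.006,0.0003,0,0,0,0,0.0001,0.006,0.0003,0,0,0,0,0.0001,0.006,0.0003,0,0,0,0,0.0001,0.006,0.0003,0,0,0,0,0.0001,0.006,0.0003,0,0,0,0,0.0001,0.006,0.0003,0,0,0,0,0,0.006,0.0003,0,0,0,0,0,0.0045,0.0002,0,0,0,0,0,0.003,0.0002,0,0,0,0,0,0.0015,0.0002,0,0,0,0,0,0,0,0,0,0,0,0,0,0,0,0,0,0]'
python3 - <<'E'
from h import *
g,T=cam("wrist");K=g["camera_matrix"];cv2.imwrite("pics/w4.png",cv2.resize(g["image"][:,:,::-1],(768,576)))
g,T2,o=pts("side",["pail","grip_center","hook_seat"]);print(o)
Ti=np.linalg.inv(T)
def pr(p):
    c=(Ti@np.r_[p,1])[:3];u=K@np.array([c[0],-c[1],-c[2]]);return (u[:2]/u[2]*1.5).round(1)
print("tips pred",pr([.5126,-.161,.191]),pr([.5244,-.2094,.191]),"seat",pr([.5434,-.1795,.179]))
R0,p=pose();G=p-.019*R0.as_matrix()[:,2];print(G,"off seat in tool",R0.inv().apply(np.array([.5434,-.1795,.179])-G))
E
```

```text
time_s: 14.6
tool_pos: [0.5432, -0.1788, 0.2012]
tool_rot: [1.944, 2.466, 0.003]
wrist_force: [-0.5, -1.1, -3.2]
opening: 0.0108
gripper_force: 38.7
{'pail': [([0.5429, -0.1786, 0.0925], 0.83)], 'grip_center': [([0.5426, -0.179, 0.2207], 0.64)], 'hook_seat': [([0.5468, -0.1751, 0.1818], 0.55)]}
tips pred [319.6 300.3] [325.4 406.4] seat [383.  343.8]
[ 0.54311482 -0.17888756  0.22031015] off seat in tool [-6.48276739e-04  2.08956868e-05  4.13105832e-02]
```

View pics/w4.png

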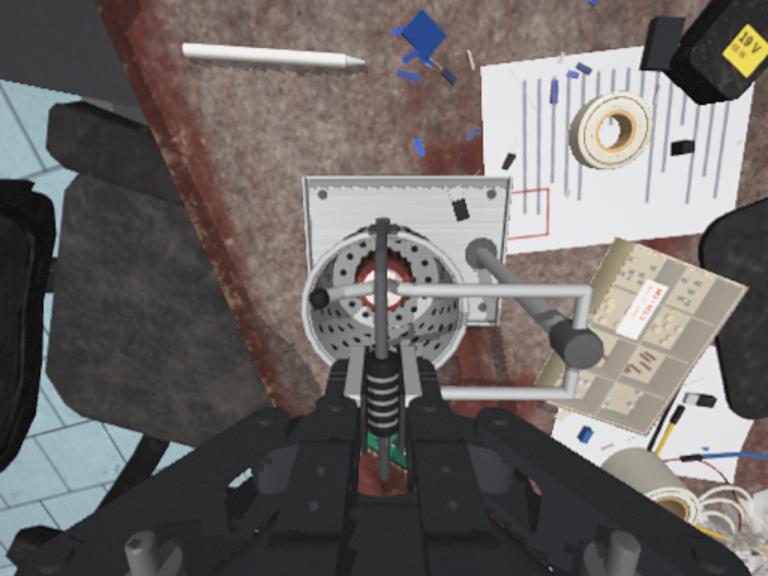

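The bail has come over the prongs: left ball at (320,298) as predicted, and the dip is directly under the wire at (383,290). Lowering.

```bash
python3 -m pendant '[0,0,0.0015,0,0,0,0,0,0,0.003,0,0,0,0,0,0,0.004,0,0,0,0,0,0,0.004,0,0,0,0,0,0,0.004,0,0,0,0,0,0,0.004,0,0,0,0,0,0,0.004,0,0,0,0,0,0,0.004,0,0,0,0,0,0,0.003,0,0,0,0,0,0,0.0025,0,0,0,0,0,0,0.0015,0,0,0,0,0,0,0,0,0,0,0]'
python3 -m pendant '[0,0,0.001,0,0,0,0,0,0,0.001,0,0,0,0,0,0,0.001,0,0,0,0,0,0,0,0,0,0,0]'
python3 -m pendant '[0,0,0.001,0,0,0,0,0,0,0.001,0,0,0,0,0,0,0.001,0,0,0,0,0,0,0,0,0,0,0]'
```

```text
time_s: 15.85
tool_pos: [0.5432, -0.1787, 0.1654]
tool_rot: [1.944, 2.466, 0.003]
wrist_force: [-0.7, 0.1, -3.5]
opening: 0.0107
gripper_force: 38.7
time_s: 16.18
tool_pos: [0.5433, -0.1787, 0.1626]
tool_rot: [1.944, 2.466, 0.003]
wrist_force: [-0.2, -0.4, -2.8]
opening: 0.0102
gripper_force: 38.7
time_s: 16.52
tool_pos: [0.5436, -0.1788, 0.16]
tool_rot: [1.943, 2.465, 0.004]
wrist_force: [-0.3, 0.5, -1.7]
opening: 0.0106
gripper_force: 38.8
```

```bash
python3 -m pendant '[0,0,0.0005,0,0,0,0,0,0,0.0005,0,0,0,0,0,0,0,0,0,0,0,0,0,0,0,0,0,0]'
python3 -m pendant '[0,0,0.0005,0,0,0,0,0,0,0.0005,0,0,0,0,0,0,0,0,0,0,0,0,0,0,0,0,0,0]'
python3 - <<'E'
from h import *
g,T,o=pts("side",["pail","grip_center","hook_seat"]);print(o)
cv2.imwrite("pics/s5.png",cv2.resize(g["image"][120:270,180:340,::-1],(800,600) if 0 else (640,600),interpolation=cv2.INTER_CUBIC))
E
```

```text
time_s: 16.85
tool_pos: [0.5438, -0.1789, 0.1596]
tool_rot: [1.943, 2.465, 0.004]
wrist_force: [-1.3, 1.6, 4.1]
opening: 0.0104
gripper_force: 39.3
time_s: 17.18
tool_pos: [0.544, -0.1789, 0.1592]
tool_rot: [1.942, 2.465, 0.004]
wrist_force: [-2.7, 2.9, 8.0]
opening: 0.0106
gripper_force: 39.5
{'pail': [([0.5442, -0.1761, 0.049], 0.73)], 'grip_center': [([0.5434, -0.1798, 0.1778], 0.53)], 'hook_seat': [([0.5464, -0.1765, 0.1816], 0.84)]}
```

View pics/s5.png

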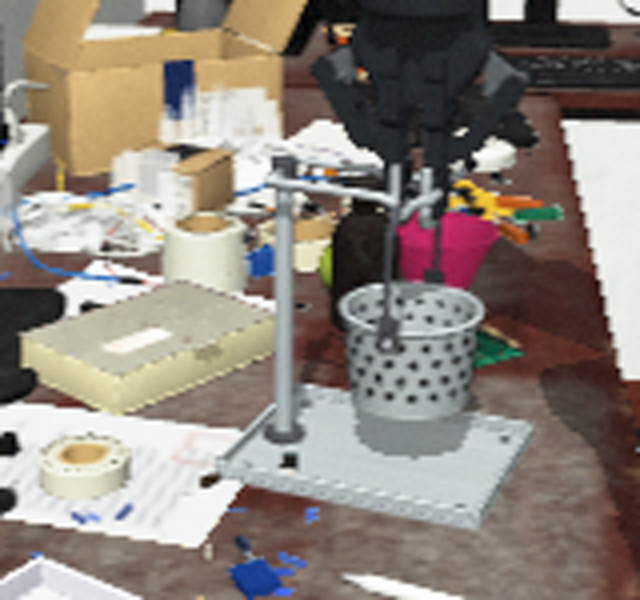

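The picture shows the bail in the prongs' dip at (395,195), pail hanging over the tray. Taking the pressure off and letting go gently.

```bash
python3 -m pendant '[0,0,-0.0007,0,0,0,0,0,0,-0.0007,0,0,0,0,0,0,0,0,0,0,0.012,0,0,0,0,0,0,0.014,0,0,0,0,0,0,0.016,0,0,0,0,0,0,0.02,0,0,0,0,0,0,0.024,0,0,0,0,0,0,0.028,0,0,0,0,0,0,0.032,0,0,0,0,0,0,0.032,0,0,0,0,0,0,0.032]' 20
python3 - <<'E'
from h import *
g,T,o=pts("wrist",["grip_center","pail"]);print(o)
cv2.imwrite("pics/w6.png",cv2.resize(g["image"][:,:,::-1],(768,576)))
g,T,o=pts("side",["pail","grip_center"]);print(o)
E
```

```text
time_s: 18.3
tool_pos: [0.5434, -0.1788, 0.1592]
tool_rot: [1.943, 2.466, 0.003]
wrist_force: [-0.4, -0.3, -1.3]
opening: 0.0322
gripper_force: 0.0
{'grip_center': [([0.5431, -0.1781, 0.178], 0.7)], 'pail': [([0.5445, -0.1789, 0.0465], 0.62)]}
{'pail': [([0.5428, -0.1788, 0.0526], 0.63)], 'grip_center': [([0.5425, -0.1789, 0.1762], 0.7)]}
```

View pics/w6.png

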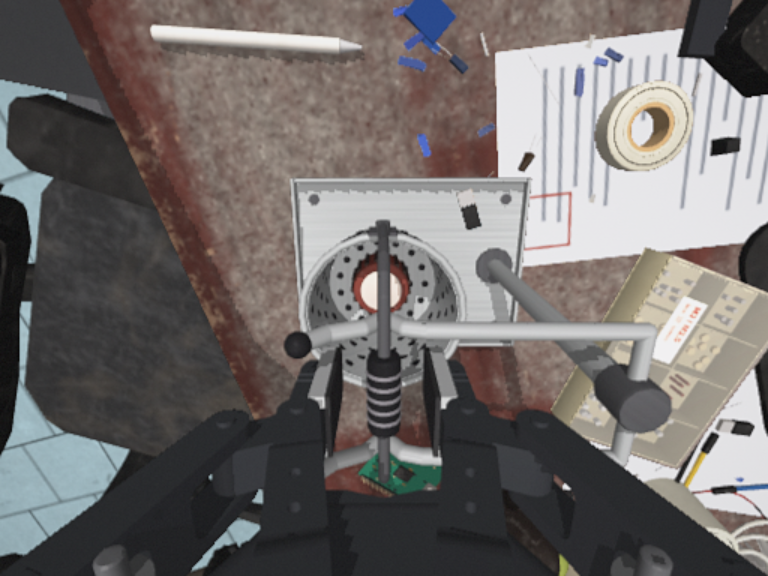

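The wire rests in the dips of both prongs (383,325 and 385,445), the roller is between them, the pads are clear on both sides, and the coil is inside. Retreating straight up.

```bash
python3 -m pendant '[0,0,-0.002,0,0,0,0.032,0,0,-0.004,0,0,0,0.032,0,0,-0.006,0,0,0,0.032,0,0,-0.008,0,0,0,0.032,0,0,-0.008,0,0,0,0.032,0,0,-0.008,0,0,0,0.032,0,0,-0.012,0,0,0,0.032,0,0,-0.015,0,0,0,0.032,0,0,-0.015,0,0,0,0.032,0,0,-0.015,0,0,0,0.032,0,0,-0.01,0,0,0,0.032,0,0,-0.005,0,0,0,0.032,0,0,0,0,0,0,0.032,0,0,0,0,0,0,0.032,0,0,0,0,0,0,0.032,0,0,0,0,0,0,0.032,0,0,0,0,0,0,0.032,0,0,0,0,0,0,0.032,0,0,0,0,0,0,0.032,0,0,0,0,0,0,0.032]'
python3 - <<'E'
from h import *
a,_,o=pts("side",["pail","grip_center","hook_seat"]);print(o)
g,T,o=pts("wrist",["grip_center","pail","coil_center"]);print(o)
w=g["image"]
for i in range(4):cam("side")
b,_=cam("side");d=np.abs(a["image"][150:240,250:310].astype(int)-b["image"][150:240,250:310]);print("motion",d.max(),(d>25).sum())
im=np.hstack([cv2.resize(b["image"][120:270,180:340],(400,375)),cv2.resize(w,(400,375))])
cv2.imwrite("pics/f.png",im[:,:,::-1])
E
```

```text
time_s: 20.27
tool_pos: [0.5431, -0.1788, 0.267]
tool_rot: [1.944, 2.466, 0.003]
wrist_force: [0.5, -0.7, -0.0]
opening: 0.0321
gripper_force: 0.0
{'pail': [([0.5442, -0.1775, 0.0474], 0.8)], 'grip_center': [([0.5416, -0.1783, 0.1775], 0.7)], 'hook_seat': [([0.5461, -0.1762, 0.1809], 0.69)]}
{'grip_center': [([0.5445, -0.1771, 0.1769], 0.81)], 'pail': [([0.5427, -0.181, 0.0504], 0.87)], 'coil_center': [([0.5413, -0.1705, 0.0688], 0.83)]}
motion 20 0
```

View pics/f.png

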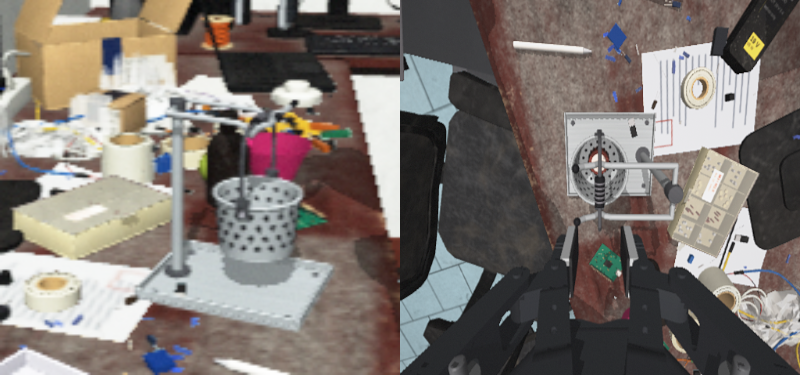

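The pail hangs free on both prongs over the tray at (258,220), level and still with the coil inside. The gripper is well clear, and the pen, tape and board lie where they were.

```bash
python3 -c "from rig import job_done;print(job_done())"
```

```text
the job is handed in; nothing more can be done
None
```

The pail hangs still on both prongs over the drip tray with the coil inside, the pen, tape and board were not disturbed, and I handed the job in at about 21 s of the 64 s allowed.

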